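# Lay the fire bricks down for soldering

## Robot

A 6-joint arm with a two-finger parallel gripper is mounted at the origin on the work surface. World frame = base frame: x ahead of the robot, y to its left, z up, the work surface at z = 0. Lengths are in mm, angles in rad, forces in N, time in s.
With the tool pointing down it reaches from about 200 to 875 mm from the base axis. Payload 3.4 kg.
Tool frame: the origin (TCP) lies midway between the tips of the shut fingers; the grasp point (between the pads) lies 19 mm behind it; x points along the fingers, y is the direction in which the jaws open and shut, and the axes are right-handed (so a half turn about x gives the same grasp; the last joint's range is limited). The gripper opens to 94 mm and grips with 3 to 60 N. Pads are 16 mm wide; open, the fingers measure 119 mm over their backs; the gripper's body (75 mm by 177 mm) begins 78 mm behind the grasp point.
Start: joints at [-1.349, 0.276, 1.505, -0, 1.361, -0.121], TCP at [193.273, -541.582, 205.493] pointing down, gripper open.
Joint ranges: [-2.89, 2.89], [-0.75, 2.08], [0.22, 2.7], [-1.18, 4.32], [0.11, 2.71], [-2.7, 2.7]. Speed limits (rad/s): [2.57, 2.57, 3.14, 3.14, 3.14, 3.14].

## Interface

Orientations are given as a rotation vector (axis times angle).
In Python, from rig import readout, imaging, manip gives the robot as it stands. The module is installed in compiled form; this text tells all that it offers.
- The arm moves only by the tool carry_out, never from a script. Its argument "moves" is a list of rows, each a list of 7 numbers: the shift along the world's x, y, z as a fraction of full scale, then the turn, a rotation vector about the world's x, y, z as a fraction of full scale, then the gripper command: -1 is fully open, 1 is shut, values between are in proportion. In form: [[dx, dy, dz, wx, wy, wz, fingers], ...]. A call has 1 to 20 rows; each row shifts and turns the commanded pose from where the row before left it; what a row does not reach is not made up. Full scale, the value 1, is 0.03 m for a shift and 0.08 rad for a turn. A row lasts 1/12 s, in which the tool goes at most 41.7 mm and 7.16 degrees, less where a joint would pass 70% of its speed; a pose out of reach is approached as far as the arm can. A call with a number of a shift or a turn outside -1 to 1 is refused whole. A call with a gripper value outside its range is refused whole. The fingers move at their own pace and stop on an object; the grip force is fixed at half the most. Time passes only in rows, so rows that do not move let the fingers close. It gives the time, the measured TCP pose, the force and the opening at its end, in the units of the state.
- readout.get_obs(): the state, without advancing time (a new reading comes with each control period).
- imaging.get_image(name): name is "scene" or "top"; returns a dict with "color" (420x560x3 uint8, red, green, blue), "camera_matrix" (3x3 intrinsics, pixels), "D" ([k1, k2, p1, p2, k3] as OpenCV has them; the pictures are not rectified), "xyz" and "rotation" of the camera in the world. Camera axes: x right, y down, z forward; pixel columns grow to the right and rows downward; lengths in mm; the calibration is good to about 2 mm. A picture is of the moment at which its call begins. There is no depth.
- manip.job_done(): hands the job in, once; it reports no verdict.
The state is a dict: "t": time; "qpos": joint angles; "dq": joint speeds; "joint_torque": joint torques, N m; "eef_pos": TCP position; "tool_rot": TCP orientation; "wrist_force": force on the tool from outside, world axes, zero at the start; "torque": the same for the moment, N m; "opening": opening from 0.0 (shut) to 1.0 (fully open).
Only numpy, scipy, OpenCV 4.12 (cv2) and the standard library are available. Lean on these libraries where they do the work, as an engineer would, in place of code of your own. Each camera call takes 0.05 s, during which the arm holds its last target.

## Task

Two fire bricks stand on edge on the white soldering board. Push each one over at the top with the fingertips so that it comes to rest flat on the board with its clean cream face up and its black scorched face underneath. Do not pick up the bricks, and leave the cup, the jar and the bur stand where they are.

Things in the scene. Friction and masses are not known exactly. Their poses are not given: they have to be found in the camera images.
- board: Fixed white heatproof board, 320 mm (own x) by 440 mm (own y), 12 mm thick, on the bench (bench top at height 0). Origin at the centre of its underside; its top lies 12 mm above the bench.
- brick_a: Cream fire brick, loose, 0.15 to 0.3 kg, first standing on a long edge on the board: 30 mm thick (own x), 120 mm long (own y), 75 mm high (own z). Origin: centre of the underside it first stands on. Clean cream face towards own -x, black scorched face (with an 8 mm soot band round its rim) towards own +x. The bricks start 200 to 270 mm apart, clean faces about opposite, one to the robot, one away.
- brick_a_center (a point): Centre of brick_a's solid: 37.5 mm above the board standing, 15 mm lying flat. A push of 0.3 to 1 N on a large face near its top edge tips the brick about the opposite lower edge; past some 22 degrees it falls by itself and the pushed face ends on top, the centre about 50 mm further along the push. A low push only slides it.
- brick_b: Cream fire brick, loose, 0.15 to 0.3 kg, first standing on a long edge on the board: 30 mm thick (own x), 120 mm long (own y), 75 mm high (own z). Origin: centre of the underside it first stands on. Clean cream face towards own -x, black scorched face (with an 8 mm soot band round its rim) towards own +x. The other of the two equal bricks.
- brick_b_center (a point): Centre of brick_b's solid: 37.5 mm above the board standing, 15 mm lying flat. A push of 0.3 to 1 N on a large face near its top edge tips the brick about the opposite lower edge; past some 22 degrees it falls by itself and the pushed face ends on top, the centre about 50 mm further along the push. A low push only slides it.
- steel_cup: Open steel cup, 72 mm across, 75 mm high, origin under its centre. Bystander on the bench beside the board.
- flux_jar: Small amber jar with black cap, 56 mm across, 65 mm high, origin under its centre. Bystander on the bench beside the board.
- bur_stand: Dark wooden block with steel burs, 50 x 90 mm, about 54 mm high, origin under its centre. Bystander on the bench beyond the board.
There are look-alikes about, which are no part of the job. Leave any green or purple look-alike of the brick_b alone.

How it is judged (in metres and radians):
On the way, in this order (a step that is already met when the one before it is completed fails the run):
1. one brick lies flat on the board, clean face up (((angle between brick_a's own x axis and vertical above 3 rad and z of brick_a_center in the frame of board between 0.022 and 0.032 m and x of brick_a_center in the frame of board between -0.13 and 0.13 m and y of brick_a_center in the frame of board between -0.18 and 0.18 m and linear speed of brick_a below 0.02 m/s and angular speed of brick_a below 0.1 rad/s) or (angle between brick_b's own x axis and vertical above 3 rad and z of brick_b_center in the frame of board between 0.022 and 0.032 m and x of brick_b_center in the frame of board between -0.13 and 0.13 m and y of brick_b_center in the frame of board between -0.18 and 0.18 m and linear speed of brick_b below 0.02 m/s and angular speed of brick_b below 0.1 rad/s))), for 0.2 s.
2. both bricks lie flat on the board, clean faces up (angle between each of brick_a, brick_b's own x axis and vertical above 3 rad and z of brick_a_center in the frame of board between 0.022 and 0.032 m and x of brick_a_center in the frame of board between -0.13 and 0.13 m and y of brick_a_center in the frame of board between -0.18 and 0.18 m and linear speed of each of brick_a, brick_b below 0.02 m/s and angular speed of each of brick_a, brick_b below 0.1 rad/s and z of brick_b_center in the frame of board between 0.022 and 0.032 m and x of brick_b_center in the frame of board between -0.13 and 0.13 m and y of brick_b_center in the frame of board between -0.18 and 0.18 m), for 0.2 s.
At the end, for the whole second after the job is handed in: Both bricks lie at rest flat on the board (centre 10 to 20 mm above the board's top, within about 8 degrees of flat), clean face up, the centre of each at least 30 mm (x) and 40 mm (y) inside the board's edges (all of step 2); the robot touches nothing.
It fails at once if a brick is lifted or carried (centre more than 58 mm above the board) (height (world z) of any of brick_a_center, brick_b_center above 0.07 m).
It fails at once if the cup, the jar or the bur stand is disturbed (moved more than 20 mm) (distance of any of steel_cup, flux_jar, bur_stand from where it was at the start of the episode above 0.02 m).
It also fails if it takes over 45 s, if anything falls off the work surface, if the arm or the gripper's body presses on something with over 40 N, if the wrist force passes 120 N, or if a joint passes its speed limit or range.

## Working session

There is one attempt and no reset: what is moved stays moved. The work goes in short steps, Python scripts to look and compute and a tool call to move; the robot and the scene stay as the last step left them, time stands still between calls to the robot, and variables do not carry over. Pictures are saved under pics/ and viewed, and the job is handed in when it is done.

Besides the shell and the picture viewer there is one more tool, called after "Call:" as name([rows], argument=value, ...), one row to a line, values as JSON. carry_out: Moves the arm, as the interface text tells. Its arguments: {"type":"object","properties":{"moves":{"type":"array"}},"required":["moves"]}

```bash
mkdir -p pics
cat > h.py <<'E'
import numpy as np, cv2
from rig import readout, imaging
def get(name,fn):
    d=imaging.get_image(name); cv2.imwrite('pics/'+fn,cv2.cvtColor(d['color'],cv2.COLOR_RGB2BGR)); return d
def ray(d,px,z):
    p=cv2.undistortPoints(np.array(px,float).reshape(-1,1,2),np.array(d['camera_matrix']),np.array(d['D'])).reshape(-1,2)
    R=np.array(d['rotation']); 
    if R.shape!=(3,3): R=cv2.Rodrigues(R.astype(float))[0]
    v=np.c_[p,np.ones(len(p))]@R.T; c=np.array(d['xyz'])
    return c+v*((z-c[2])/v[:,2])[:,None]
E
python3 - <<'E'
from h import *
import pickle
D={}
for n in('scene','top'):
    D[n]=get(n,n+'0.png'); print({k:np.round(v,3).tolist() for k,v in D[n].items() if k!='color'})
pickle.dump(D,open('D0.pkl','wb'))
print(readout.get_obs())
E
```

```text
{'camera_matrix': [[544.484, 0.0, 268.873], [0.0, 544.484, 220.401], [0.0, 0.0, 1.0]], 'D': [-0.145, 0.0, 0.0, 0.0, 0.0], 'xyz': [1337.37, -85.118, 1394.818], 'rotation': [-2.018, -1.79, 0.469]}
{'camera_matrix': [[395.934, 0.0, 285.374], [0.0, 395.934, 209.118], [0.0, 0.0, 1.0]], 'D': [-0.011, 0.0, 0.0, 0.0, 0.0], 'xyz': [339.959, 38.806, 1162.641], 'rotation': [-2.102, 2.147, -0.215]}
{'t': 0.1, 'qpos': array([-1.34899565e+00,  2.76551960e-01,  1.50601446e+00, -7.49945493e-06,
        1.36069175e+00, -1.20978545e-01]), 'dq': array([ 0.00322066, -0.002955  , -0.00137658,  0.00179722,  0.00050571,
        0.00089842]), 'joint_torque': array([ 1.85611811e-03, -4.05454516e+01, -2.37778580e+01,  7.04536960e-02,
        2.98357790e-02, -5.44153045e-05]), 'eef_pos': array([ 193.15116726, -541.04395221,  204.67655849]), 'tool_rot': array([ 2.03587567,  0.35412116, -2.03606421]), 'wrist_force': array([ 0.27590493, -0.15813903, -0.30293661]), 'torque': array([-0.03010445, -0.05136738, -0.0153847 ]), 'opening': 0.9976084116304228}
```

View pics/scene0.png

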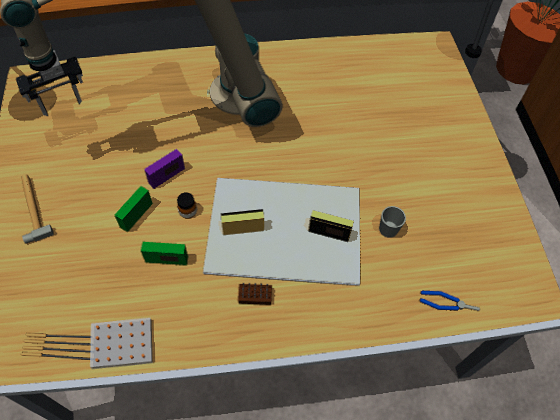

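View pics/top0.png

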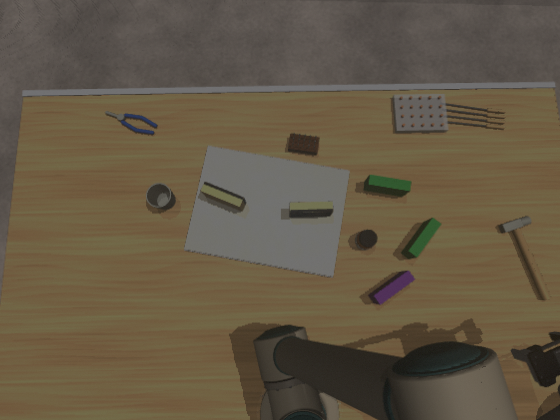

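The scene camera faces the robot. The left brick (y<0) has its soot band on the robot side, and the right brick has its black face away from the robot. I'll zoom in to confirm this.

Run:
```python
import cv2
s=cv2.imread('pics/scene0.png')[170:290,195:415]; t=cv2.imread('pics/top0.png')[140:280,140:390]
cv2.imwrite('pics/s0z.png',cv2.resize(s,None,fx=3.6,fy=3.6,interpolation=cv2.INTER_CUBIC))
t=cv2.convertScaleAbs(t,alpha=1.6);cv2.imwrite('pics/t0z.png',cv2.resize(t,None,fx=3.2,fy=3.2,interpolation=cv2.INTER_CUBIC))
```

```text
(no output)
```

View pics/s0z.png

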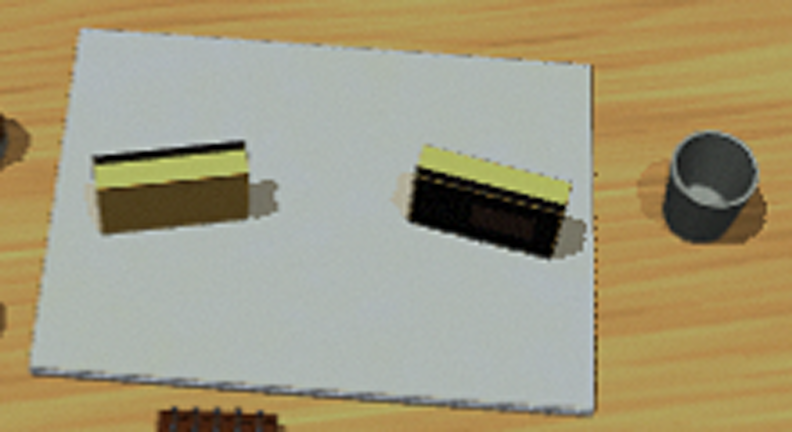

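View pics/t0z.png

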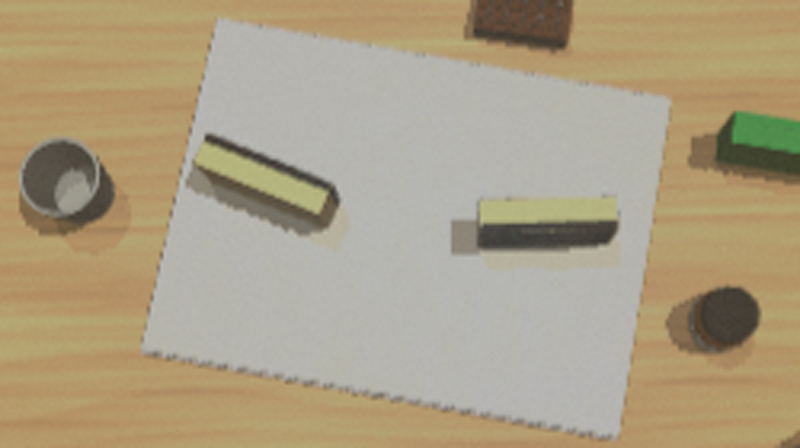

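```bash
cat > m.py <<'E'
from h import *
def creams(d,n,k,lo):
    c=d['color'].astype(int); m=((c[...,0]-c[...,2]>k)&(c[...,1]>lo)&(c[...,0]-c[...,1]<25)).astype(np.uint8)
    out=[]
    for q in cv2.findContours(m,cv2.RETR_EXTERNAL,cv2.CHAIN_APPROX_NONE)[0]:
        if cv2.contourArea(q)>60: out.append(q)
    return out
def rect(d,q,z):
    P=ray(d,q.reshape(-1,2)+0.0,z)[:,:2].astype(np.float32)
    r=cv2.minAreaRect(P); return r,cv2.boxPoints(r)
E
python3 - <<'E'
from m import *
import pickle
D=pickle.load(open('D0.pkl','rb'))
for n,k,lo in(('scene',45,110),('top',35,90)):
    d=D[n]
    for q in creams(d,n,k,lo):
        x,y,w,h=cv2.boundingRect(q)
        r,b=rect(d,q,87); 
        if 120<x<380 and 120<y<280: print(n,(x,y,w,h),cv2.contourArea(q),np.round(r[0]),np.round(r[1],1),round(r[2],1),np.round(b).tolist())
d=D['scene']
# board corners, zoomed px by eye
def z(p,o,f): return np.array(p)/f+np.array(o)-0.4
print(np.round(ray(d,z([(80,28),(593,64),(595,410),(31,372)],(195,170),3.6),12)))
print(np.round(ray(D['top'],z([(217,17),(670,98),(617,438),(143,352)],(140,140),3.2),12)))
print('bricks scene top L',np.round(ray(d,z([(93,156),(244,141),(248,173),(98,189)],(195,170),3.6),87)))
print('bricks scene top R',np.round(ray(d,z([(425,144),(572,181),(566,207),(417,169)],(195,170),3.6),87)))
print('bricks top L',np.round(ray(D['top'],z([(479,199),(617,195),(618,221),(479,224)],(140,140),3.2),87)))
print('bricks top R',np.round(ray(D['top'],z([(206,141),(335,185),(322,217),(195,165)],(140,140),3.2),87)))
E
```

```text
scene (332, 278, 146, 13) 278.0 [815. 364.] [398.4  19.8] 88.3 [[799.0, 166.0], [819.0, 165.0], [831.0, 563.0], [811.0, 564.0]]
scene (361, 259, 48, 11) 111.0 [752. 320.] [ 16.6 134.3] 0.7 [[743.0, 387.0], [744.0, 253.0], [761.0, 253.0], [759.0, 388.0]]
scene (361, 243, 182, 33) 762.5 [764. 520.] [ 38.7 540.3] 1.0 [[740.0, 789.0], [750.0, 249.0], [789.0, 250.0], [779.0, 790.0]]
scene (132, 232, 77, 8) 206.0 [ 600. -248.] [209.7  15.5] 86.9 [[586.0, -352.0], [602.0, -353.0], [613.0, -144.0], [598.0, -143.0]]
scene (221, 212, 43, 11) 226.5 [561. -45.] [ 20.9 117.9] 0.4 [[550.0, 14.0], [551.0, -104.0], [572.0, -104.0], [571.0, 14.0]]
scene (311, 210, 43, 17) 224.0 [595. 204.] [118.8  20.6] 66.5 [[561.0, 154.0], [580.0, 146.0], [628.0, 255.0], [609.0, 263.0]]
scene (360, 176, 154, 22) 842.5 [523. 542.] [ 51.  489.1] 1.2 [[492.0, 786.0], [502.0, 297.0], [553.0, 298.0], [543.0, 787.0]]
scene (190, 160, 99, 7) 171.0 [370. -35.] [291.4  19.8] 88.8 [[357.0, -181.0], [377.0, -181.0], [383.0, 110.0], [363.0, 111.0]]
scene (317, 147, 110, 7) 168.5 [370. 371.] [339.8  18.5] 87.7 [[354.0, 202.0], 
[... 281 characters left out ...]
-95.0], [329.0, 378.0]]
scene (364, 122, 128, 20) 424.5 [320. 572.] [ 35.8 437.6] 2.5 [[292.0, 790.0], [312.0, 352.0], [347.0, 354.0], [328.0, 791.0]]
[[ 367. -106.   12.]
 [ 453.  325.   12.]
 [ 769.  261.   12.]
 [ 685. -168.   12.]]
[[ 768.  259.   12.]
 [ 679. -169.   12.]
 [ 364. -105.   12.]
 [ 450.  321.   12.]]
bricks scene top L [[ 542. -104.   87.]
 [ 542.   14.   87.]
 [ 571.   14.   87.]
 [ 572. -103.   87.]]
bricks scene top R [[561. 155.  87.]
 [607. 264.  87.]
 [629. 254.  87.]
 [582. 145.  87.]]
bricks top L [[ 569.   15.   87.]
 [ 571. -105.   87.]
 [ 548. -105.   87.]
 [ 547.   16.   87.]]
bricks top R [[626. 253.  87.]
 [584. 140.  87.]
 [556. 151.  87.]
 [605. 262.  87.]]
```

Run:
```python
from h import *
o=readout.get_obs(); R=cv2.Rodrigues(o['tool_rot'])[0]; print(R.round(3), o['t'])
```

```text
[[-0.     0.336 -0.942]
 [ 0.002 -0.942 -0.336]
 [-1.    -0.002 -0.   ]] 0.1
```

Call:
carry_out([
  [0.75,0.92,0,0,0,-0.24,0],
  [0.75,0.92,0,0,0,-0.24,0],
  [0.75,0.92,0,0,0,-0.24,0],
  [0.75,0.92,0,0,0,-0.24,0],
  [0.75,0.92,0,0,0,-0.24,0],
  [0.75,0.92,0,0,0,-0.24,0],
  [0.75,0.92,0,0,0,-0.24,0],
  [0.75,0.92,0,0,0,-0.24,0],
  [0.75,0.92,0,0,0,-0.24,0],
  [0.75,0.92,0,0,0,-0.24,0],
  [0.75,0.92,0,0,0,-0.24,0],
  [0.75,0.92,0,0,0,-0.24,0],
  [0.75,0.92,0,0,0,-0.24,0],
  [0.75,0.92,0,0,0,-0.24,0],
  [0.75,0.92,0,0,0,-0.24,0],
  [0.75,0.92,0,0,0,-0.24,0],
  [0.75,0.92,0,0,0,-0.24,0],
  [0.75,0.92,0,0,0,-0.24,0],
  [0,0,0,0,0,0,0],
  [0,0,0,0,0,0,0],
])

```text
t: 1.77
eef_pos: [598.6, -43.3, 204.5]
tool_rot: [2.219, 0.0, -2.223]
wrist_force: [-0.0, -0.5, -0.2]
opening: 0.5
```

Call:
carry_out([
  [0,0,-0.69,0,0,0,0],
  [0,0,-0.69,0,0,0,0],
  [0,0,-0.69,0,0,0,0],
  [0,0,-0.69,0,0,0,0],
  [0,0,-0.69,0,0,0,0],
  [0,0,-0.69,0,0,0,0],
  [0,0,0,0,0,0,0],
  [0,0,0,0,0,0,0],
])

```text
t: 2.43
eef_pos: [596.6, -45.8, 80.6]
tool_rot: [-2.216, 0.004, 2.223]
wrist_force: [-0.3, -0.4, -0.2]
opening: 0.498
```

Run:
```python
from h import *
import pickle
for n,r in(('scene',(150,300,180,420)),('top',(120,290,140,400))):
    d=get(n,n+'1.png');c=d['color'][r[0]:r[1],r[2]:r[3],::-1]
    cv2.imwrite('pics/%s1z.png'%n,cv2.resize(c,None,fx=3,fy=3,interpolation=cv2.INTER_CUBIC))
```

```text
(no output)
```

View pics/scene1z.png

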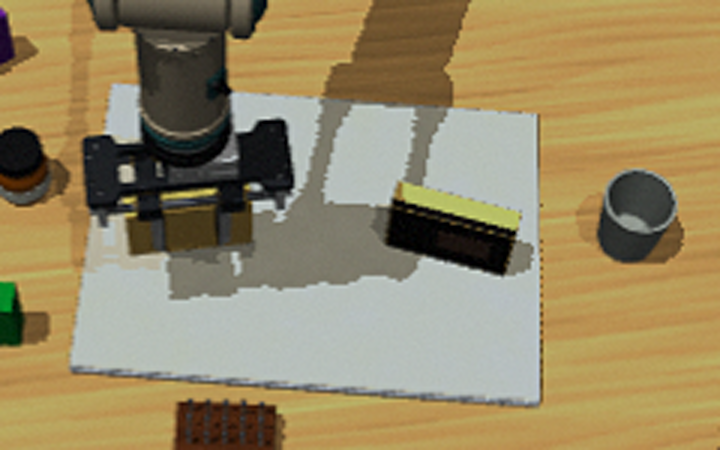

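View pics/top1z.png

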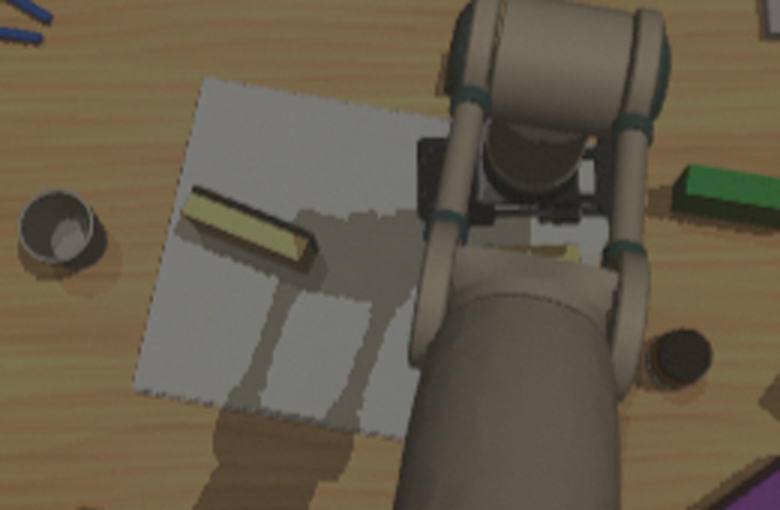

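Both fingertips stand in front of the left brick's clean face (zoomed scene view, around 145–245, 210), with nothing else near them. Now a slow push towards -x.

Call:
carry_out([
  [-0.2,0,0,0,0,0,0],
  [-0.2,0,0,0,0,0,0],
  [-0.15,0,0,0,0,0,0],
  [-0.15,0,0,0,0,0,0],
  [-0.15,0,0,0,0,0,0],
  [-0.15,0,0,0,0,0,0],
  [-0.15,0,0,0,0,0,0],
  [-0.15,0,0,0,0,0,0],
])

```text
t: 3.2
eef_pos: [558.7, -44.7, 81.4]
tool_rot: [-2.22, 0.003, 2.22]
wrist_force: [-0.0, 0.5, 0.6]
opening: 0.501
```

Run:
```python
from h import *
r=(150,300,180,420)
d=get('scene','scene2.png');c=d['color'][r[0]:r[1],r[2]:r[3],::-1]
cv2.imwrite('pics/scene2z.png',cv2.resize(c,None,fx=3,fy=3,interpolation=cv2.INTER_CUBIC))
```

```text
(no output)
```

View pics/scene2z.png

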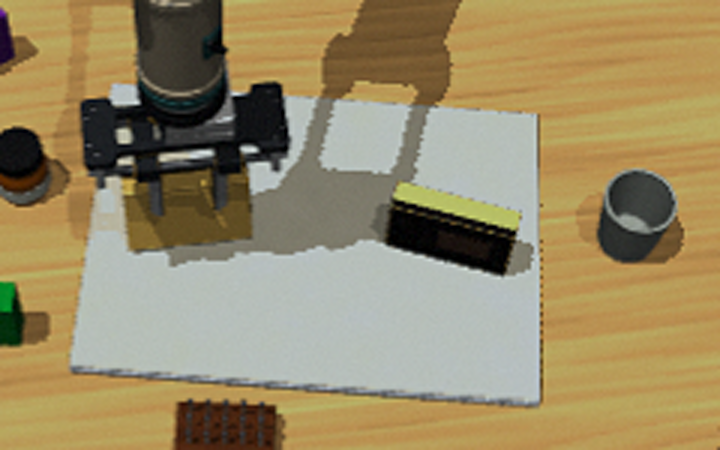

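The brick is tipping: its face is leaning back and the lower edge has stayed put. I'll continue the push.

Call:
carry_out([
  [-0.15,0,0,0,0,0,0],
  [-0.15,0,0,0,0,0,0],
  [-0.15,0,0,0,0,0,0],
  [-0.15,0,0,0,0,0,0],
  [0,0,0,0,0,0,0],
  [0,0,0,0,0,0,0],
  [0,0,0,0,0,0,0],
])

```text
t: 3.83
eef_pos: [541.5, -44.8, 81.4]
tool_rot: [-2.221, 0.003, 2.22]
wrist_force: [-0.1, 0.3, 0.2]
opening: 0.501
```

Run:
```python
from h import *
r=(150,300,180,420)
d=get('scene','scene3.png');c=d['color'][r[0]:r[1],r[2]:r[3],::-1]
cv2.imwrite('pics/scene3z.png',cv2.resize(c,None,fx=3,fy=3,interpolation=cv2.INTER_CUBIC))
```

```text
(no output)
```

View pics/scene3z.png

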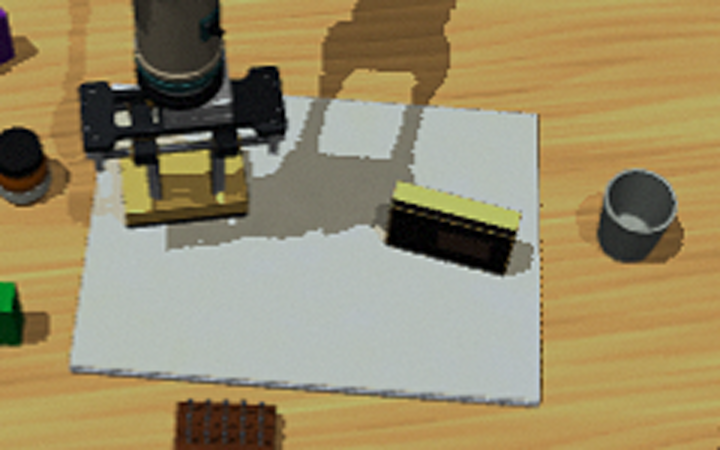

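The left brick now lies flat, cream face up. Next I rise and go over to the robot side of the right brick.

Call:
carry_out([
  [0,0,0.9,0,0,0,0],
  [0,0,0.9,0,0,0,0],
  [0,0,0.9,0,0,0,0],
  [0.055,0.88,0,0,0,-0.5,0],
  [0.055,0.88,0,0,0,-0.5,0],
  [0.055,0.88,0,0,0,-0.5,0],
  [0.055,0.88,0,0,0,-0.5,0],
  [0.055,0.88,0,0,0,-0.5,0],
  [0.055,0.88,0,0,0,-0.5,0],
  [0.055,0.88,0,0,0,-0.5,0],
  [0.055,0.88,0,0,0,-0.5,0],
  [0.055,0.88,0,0,0,-0.5,0],
  [0.055,0.88,0,0,0,-0.5,0],
  [0,0,0,0,0,0,0],
  [0,0,0,0,0,0,0],
])

```text
t: 5.13
eef_pos: [557.8, 220.3, 162.0]
tool_rot: [-2.002, 0.406, 2.002]
wrist_force: [-0.5, -0.6, -0.4]
opening: 0.501
```

Run:
```python
from h import *
o=readout.get_obs(); R=cv2.Rodrigues(o['tool_rot'])[0]; print(R.round(3), o['t'],o['eef_pos'],o['qpos'].round(2))
```

```text
[[-0.    -0.389 -0.921]
 [-0.    -0.921  0.389]
 [-1.     0.001  0.   ]] 5.1333 [557.77305195 220.34535748 162.0058768 ] [ 0.26  0.34  1.52 -0.    1.28  2.23]
```

Call:
carry_out([
  [0,0,-0.54,0,0,0,0],
  [0,0,-0.54,0,0,0,0],
  [0,0,-0.54,0,0,0,0],
  [0,0,-0.54,0,0,0,0],
  [0,0,-0.54,0,0,0,0],
  [0,0,0,0,0,0,0],
  [0,0,0,0,0,0,0],
])

```text
t: 5.72
eef_pos: [557.3, 217.9, 80.7]
tool_rot: [-1.998, 0.411, 2.002]
wrist_force: [0.5, 0.3, 1.1]
opening: 0.501
```

Run:
```python
from h import *
r=(150,300,180,420)
d=get('scene','scene4.png');c=d['color'][r[0]:r[1],r[2]:r[3],::-1]
cv2.imwrite('pics/scene4z.png',cv2.resize(c,None,fx=3,fy=3,interpolation=cv2.INTER_CUBIC))
```

```text
(no output)
```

View pics/scene4z.png

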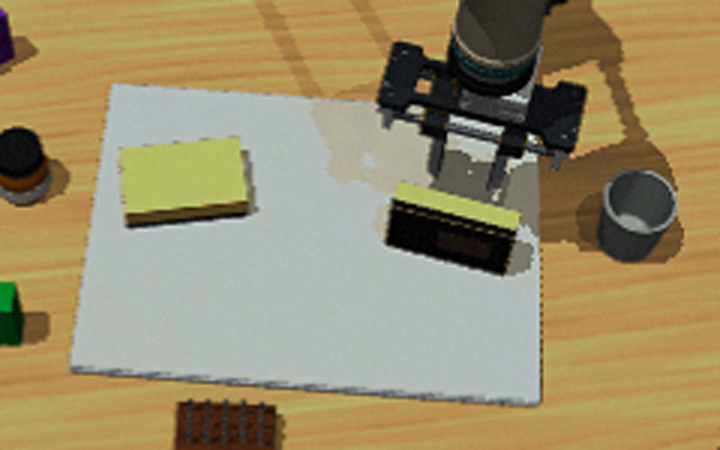

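The left brick is cream up and on the board (zoomed 185,180). The fingers stand behind the right brick (440–500, 180), centred on its clean face. I'll push along (0.92, -0.39).

Call:
carry_out([
  [0.184,-0.078,0,0,0,0,0],
  [0.184,-0.078,0,0,0,0,0],
  [0.138,-0.058,0,0,0,0,0],
  [0.138,-0.058,0,0,0,0,0],
  [0.138,-0.058,0,0,0,0,0],
  [0.138,-0.058,0,0,0,0,0],
  [0.138,-0.058,0,0,0,0,0],
  [0.138,-0.058,0,0,0,0,0],
])

```text
t: 6.43
eef_pos: [594.2, 203.9, 81.3]
tool_rot: [-2.0, 0.408, 2.0]
wrist_force: [0.3, -0.3, 1.2]
opening: 0.499
```

Run:
```python
from h import *
r=(150,300,180,420)
d=get('scene','scene5.png');c=d['color'][r[0]:r[1],r[2]:r[3],::-1]
cv2.imwrite('pics/scene5z.png',cv2.resize(c,None,fx=3,fy=3,interpolation=cv2.INTER_CUBIC))
```

```text
(no output)
```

View pics/scene5z.png

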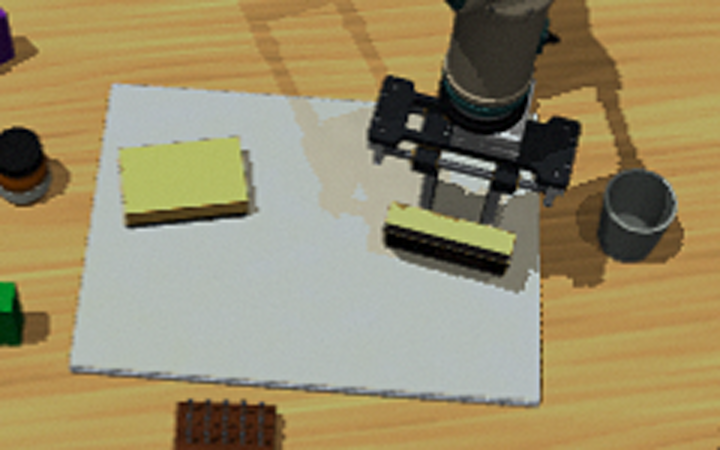

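The right brick is tipping away from the robot with its foot line unmoved. I'll continue.

Call:
carry_out([
  [0.138,-0.058,0,0,0,0,0],
  [0.138,-0.058,0,0,0,0,0],
  [0.138,-0.058,0,0,0,0,0],
  [0.138,-0.058,0,0,0,0,0],
  [0,0,0,0,0,0,0],
  [0,0,0,0,0,0,0],
  [0,0,0,0,0,0,0],
])

```text
t: 7.07
eef_pos: [610.0, 197.1, 81.2]
tool_rot: [-2.0, 0.409, 2.001]
wrist_force: [-0.4, -0.0, 0.5]
opening: 0.5
```

Run:
```python
from h import *
r=(150,300,180,420)
d=get('scene','scene6.png');c=d['color'][r[0]:r[1],r[2]:r[3],::-1]
cv2.imwrite('pics/scene6z.png',cv2.resize(c,None,fx=3,fy=3,interpolation=cv2.INTER_CUBIC))
```

```text
(no output)
```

View pics/scene6z.png

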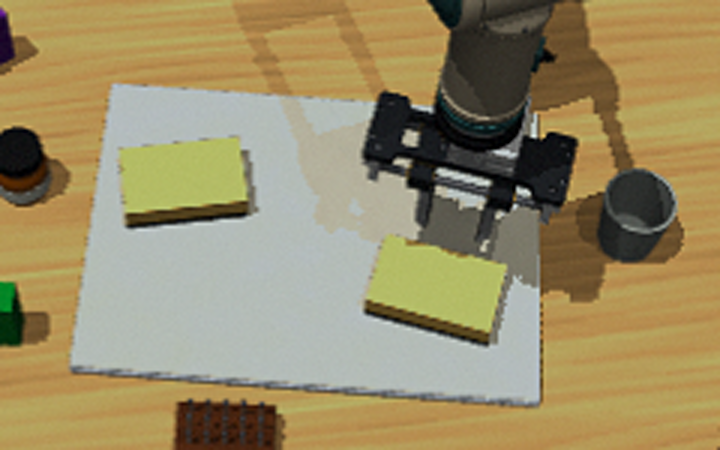

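Both bricks are down with cream up. I'll raise the arm clear and measure.

Call:
carry_out([
  [-0.3,0,0.8,0,0,0,0],
  [-0.8,0,0.8,0,0,0,0],
  [-0.8,0,0.8,0,0,0,0],
  [-0.8,0,0.8,0,0,0,0],
  [-0.8,0,0.3,0,0,0,0],
  [0,0,0,0,0,0,0],
  [0,0,0,0,0,0,0],
  [0,0,0,0,0,0,0],
])

```text
t: 7.78
eef_pos: [505.7, 197.2, 186.0]
tool_rot: [-2.001, 0.408, 1.999]
wrist_force: [0.0, 0.8, -0.0]
opening: 0.497
```

Run:
```python
from m import *
d=get('scene','scene7.png')
b=np.array([[367,-106],[453,325],[769,261],[685,-168.]]); c0=b.mean(0); ey=np.array([86,431.]);ey/=np.linalg.norm(ey); ex=np.array([ey[1],-ey[0]])
for q in creams(d,'scene',45,110):
    x,y,w,h=cv2.boundingRect(q)
    if 215<x<370 and 190<y<270:
        r,_=rect(d,q,42); v=np.array(r[0])-c0; print((x,y,w,h),np.round(r[0]),np.round(r[1]),'board xy',np.round([v@ex,v@ey]))
print(readout.get_obs()['wrist_force'])
```

```text
(360, 259, 49, 12) [730. 333.] [ 17. 141.] board xy [108. 282.]
(302, 228, 47, 33) [649. 180.] [120.  74.] board xy [ 59. 115.]
(219, 196, 44, 25) [503. -46.] [ 74. 121.] board xy [ -40. -134.]
[ 0.09144556 -0.67341886  0.44928148]
```

View pics/scene7.png

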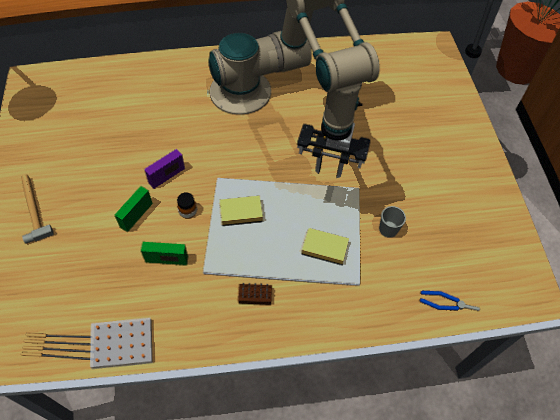

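Both bricks lie flat with the clean cream face up, at pixels (241,209) and (326,245). Their rectangles measure 120 x 74 mm at the height expected for a flat brick. The cup, jar and bur stand are where they were, and the gripper is clear. I'm handing in.

```bash
python3 -c "
from rig import manip; print(manip.job_done())"
```

```text
the job is handed in; nothing more can be done
None
```

I pushed both bricks over at the top with the half-open fingertips, and each one now lies flat on the board with its clean cream face up. The left brick went towards the robot and the right one away from it. The job is handed in, at about 8 s of the 45 s allowed.

- **Bricks:** the final scene picture shows two cream rectangles, about 120 x 74 mm and 121 x 74 mm when measured at lying-flat height. Their centres are at about (-40, -134) and (59, 115) mm in the board's frame, inside the limits of ±130 and ±180 mm.
- **Surroundings:** by eye, the cup, jar, bur stand and the green and purple look-alikes are unmoved between the first and last pictures. The tool is clear at z = 186 mm, with under 1 N at the wrist.

No check failed or disagreed. The final positions come from the scene camera only. Before the pushes, the two cameras agreed to within about 6 mm.

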